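Put the driver sockets in order on the socket bar

TASK

Tidy the boot assembler's four sockets onto the aluminium bar in order of size: the smallest on the red seat at the one end, then each next larger one on the next seat along, with the largest on the far end. Stand every socket upright in the middle of its seat, one to a seat, and leave the air screwdriver and the white boot guard where they lie.

Things in the scene. Friction and masses are not known exactly. Their poses are not given: they have to be found in the camera images.
- socket24_center (a point): the smallest of four loose upright steel sockets (round, polished, with a thin dark band and a dark recess 12 mm deep in the top): 24 mm in diameter, 44 mm high; the point is its centre, 22 mm above its underside; z up along its axis. It starts standing on the bench and weighs 90 g, give or take 30 %
- socket32_center (a point): the second smallest of four loose upright steel sockets (round, polished, with a thin dark band and a dark recess 12 mm deep in the top): 32 mm in diameter, 54 mm high; the point is its centre, 27 mm above its underside; z up along its axis. It starts standing on the bench and weighs 170 g, give or take 30 %
- socket40_center (a point): the second largest of four loose upright steel sockets (round, polished, with a thin dark band and a dark recess 12 mm deep in the top): 40 mm in diameter, 64 mm high; the point is its centre, 32 mm above its underside; z up along its axis. It starts standing on the bench and weighs 290 g, give or take 30 %
- socket48_center (a point): the largest of four loose upright steel sockets (round, polished, with a thin dark band and a dark recess 12 mm deep in the top): 48 mm in diameter, 74 mm high; the point is its centre, 37 mm above its underside; z up along its axis. It starts standing on the bench and weighs 440 g, give or take 30 %
- seat_red: the red round seat, always at one end of the row (which end varies): 62 mm in diameter, 3 mm thick, lying on a fixed aluminium bar 90 mm wide, 360 mm long and 12 mm thick, on which the four seats stand in one straight row, 85 mm from centre to centre; the origin is at the centre of its underside, so its top is 3 mm above the origin and 15 mm above the bench; z up, y along the bar
- seat_a: one of the two black rubber round seats in the middle of the row (which of them is nearer the red one varies): 62 mm in diameter, 3 mm thick, lying on a fixed aluminium bar 90 mm wide, 360 mm long and 12 mm thick, on which the four seats stand in one straight row, 85 mm from centre to centre; the origin is at the centre of its underside, so its top is 3 mm above the origin and 15 mm above the bench; z up, y along the bar
- seat_b: one of the two black rubber round seats in the middle of the row (which of them is nearer the red one varies): 62 mm in diameter, 3 mm thick, lying on a fixed aluminium bar 90 mm wide, 360 mm long and 12 mm thick, on which the four seats stand in one straight row, 85 mm from centre to centre; the origin is at the centre of its underside, so its top is 3 mm above the origin and 15 mm above the bench; z up, y along the bar
- seat_c: the black rubber round seat always at the end of the row away from the red one: 62 mm in diameter, 3 mm thick, lying on a fixed aluminium bar 90 mm wide, 360 mm long and 12 mm thick, on which the four seats stand in one straight row, 85 mm from centre to centre; the origin is at the centre of its underside, so its top is 3 mm above the origin and 15 mm above the bench; z up, y along the bar
- driver: bystander: a compressed-air screwdriver, aluminium with a black collar, 230 mm long, 36 mm thick, lying loose on the bench along its x axis (tip to +x); origin on its underside, 125 mm from its rear end
- shell: bystander: a loose white pear-shaped plastic boot guard with a round black inset, 130 x 88 x 38 mm (x, y, z), lying on the bench, narrow end to +x; origin at the centre of its underside
Not all that is in view belongs to the job. Leave any blue, orange or turquoise look-alike of the part that bears socket40_center alone.

How it is judged:
At the end, for the whole second after the job is handed in: Counting from the red seat, the 24, 32, 40 and 48 mm sockets stand on the first, second, third and fourth seat, each within 12 mm of its seat's centre, upright within 0.1 rad, resting on the seat (height within 4 mm), released and at rest (horizontal distance between socket24_center and seat_red below 0.012 m and ((horizontal distance between socket32_center and seat_a below 0.012 m and horizontal distance between seat_a and seat_red below 0.1275 m) or (horizontal distance between socket32_center and seat_b below 0.012 m and horizontal distance between seat_b and seat_red below 0.1275 m)) and ((horizontal distance between socket40_center and seat_a below 0.012 m and horizontal distance between seat_a and seat_red above 0.1275 m) or (horizontal distance between socket40_center and seat_b below 0.012 m and horizontal distance between seat_b and seat_red above 0.1275 m)) and horizontal distance between socket48_center and seat_c below 0.012 m and angle between each of socket24_center, socket32_center, socket40_center, socket48_center's own z axis and vertical below 0.1 rad and height (world z) of socket24_center between 0.033 and 0.041 m and height (world z) of socket32_center between 0.038 and 0.046 m and height (world z) of socket40_center between 0.043 and 0.051 m and height (world z) of socket48_center between 0.048 and 0.056 m and linear speed of each of socket24, socket32, socket40, socket48 below 0.01 m/s); the robot touches nothing.
It fails at once if the air screwdriver is moved by more than 25 mm (distance of driver from where it was at the start of the episode above 0.025 m).
It fails at once if the white boot guard is moved by more than 25 mm (distance of shell from where it was at the start of the episode above 0.025 m).
It also fails if it takes over 99 s, if anything falls off the work surface, if the arm or the gripper's body presses on something with over 40 N, if the wrist force passes 120 N, or if a joint passes its speed limit or range.

ROBOT

A 6-joint arm with a two-finger parallel gripper is mounted at the origin on the work surface. World frame = base frame: x ahead of the robot, y to its left, z up, the work surface at z = 0. Lengths are in m, angles in rad, forces in N, time in s.
With the tool pointing down it reaches from about 0.375 to 0.75 m from the base axis. Payload 9 kg.
Tool frame: the origin (TCP) lies midway between the tips of the shut fingers; the grasp point (between the pads) lies 19 mm behind it (env.grasp_offset is the distance from the TCP to the grasp point, in m); z points along the fingers, y is the direction in which the jaws open and shut (so a half turn about z gives the same grasp; the last joint's range is limited). The gripper opens to 85 mm and grips with 20 to 120 N. Pads are 22 mm wide; open, the fingers measure 114 mm over their backs; the gripper's body (76 mm by 85 mm) begins 54 mm behind the grasp point. The pads swing forward as they close: fully open they stand 13 mm farther back than shut.
Start: joints at [-1.512, 0.104, 0.097, 1.564, 0, 1.353], TCP at [0.164, -0.577, 0.231] pointing down, gripper open.
Joint ranges: [-2.99, 2.99], [-0.84, 1.86], [-1.1, 1.16], [-1.84, 2.11], [-1.51, 1.56], [-3.14, 3.14]. Speed limits (rad/s): [2.22, 2.22, 2.57, 3.14, 3.14, 3.14].

INTERFACE

Orientations are given as a unit quaternion [w, x, y, z].
In Python, from rig import state, camera, camera_info, hand_in, nets, env gives the robot as it stands. The module is installed in compiled form; this text tells all that it offers.
- The arm moves only by the shell command python3 -m crank 'ROWS' [FORCE]. ROWS is JSON, a list that holds one entry, the list of rows, each a list of 5 numbers: the shift along the world's x, y, z in cm, then the turn about the world's z in rad, then the finger opening in cm, from 0 to 8.54. In form: [[[x, y, z, twist, gripper], ...]]. A call has exactly 10 rows; each row is the pose to reach, as a shift and turn from the pose measured when the call began; what a row does not reach only later rows make up. A row lasts 1/8 s, in which the tool goes at most 62.5 mm and 10.7 degrees, less where a joint would pass 70% of its speed; a pose out of reach is approached as far as the arm can. A call with a gripper value outside its range is refused whole. The fingers move at their own pace and stop on an object; FORCE is the grip in N (left out, the last holds). Time passes only in rows, so rows that repeat a pose let the fingers close, or fill a call up. It gives the time, the measured TCP pose, the force and the opening at its end, in the units of the state.
- state(): the state, without advancing time (a new reading comes with each control period).
- camera(name): name is "scene" or "side" or "wrist"; returns (picture, depth): 420x560x3 uint8, blue, green, red; 420x560 float32, m along the optical axis (not along the pixel's ray), 0 where there is no reading.
- camera_info(name): a dict with "fx", "fy", "cx", "cy" (pixels), "R" (3x3) and "t" (3): a world point X has camera coordinates R X + t. Camera axes: x right, y down, z forward; pixel columns grow to the right and rows downward; lengths in m; the calibration is good to about 2 mm. A picture is of the moment at which its call begins: read the wrist's pose just before it. camera_info takes no time and is no camera call; for the wrist camera it gives the pose at the moment of the call.
- hand_in(): hands the job in, once; it reports no verdict.
Trained networks look in the newest picture that a camera, given by its name, has taken for a name from the list of things; names that differ only in an ending like _2 or _b are one class to them, and where a whole thing is asked for, a point or a joint stands for the part that bears it (a point fixed in the world has none). Each returns a list of dicts, best first, with "p" (0 to 1); they miss things now and then, are a little off and sometimes report something else, mostly with a low value. They report only what shows in the picture. A call takes as long as a camera call. They do not tell look-alikes from the thing itself.
- nets.boxes_of(camera, name): "xy" ([column, row] in pixels, amid what is visible of it).
- nets.tip_of(camera, name): "xy" ([column, row] in pixels: a listed point, or the origin of a listed thing).
The state is a dict: "clock": time; "joint_pos": joint angles; "dq": joint speeds; "joint_efforts": joint torques, N m; "tcp_pos": TCP position; "tool_rot": TCP orientation; "wrist_force": force on the tool from outside, world axes, zero at the start; "torque": the same for the moment, N m; "gripper_width": opening from 0.0 (shut) to 1.0 (fully open).
Only numpy, scipy, OpenCV 4.12 (cv2) and the standard library are available. Lean on these libraries where they do the work, as an engineer would, in place of code of your own. Each camera call takes 0.05 s, during which the arm holds its last target. There are 200 camera calls.

## Working session

There is one attempt and no reset: what is moved stays moved. The work goes in short steps, Python scripts to look and compute and a shell command to move; the robot and the scene stay as the last step left them, time stands still between calls to the robot, and variables do not carry over. Pictures are saved under pics/ and viewed, on a budget of 14 in all, crops included, one or two more only if the job needs it, and the job is handed in when it is done.

```bash
mkdir -p pics; cat > h.py <<'E'
import numpy as np, cv2
from rig import state, camera, camera_info, hand_in, nets, env
def cloud(cam):
    img,d=camera(cam); i=camera_info(cam)
    v,u=np.mgrid[:420,:560]
    P=np.stack([(u-i['cx'])/i['fx']*d,(v-i['cy'])/i['fy']*d,d],-1)
    W=(P-np.array(i['t']))@np.array(i['R'])
    W[d==0]=np.nan
    return img,d,W
def proj(cam,X):
    i=camera_info(cam); c=np.array(i['R'])@X+i['t']
    return np.array([c[0]/c[2]*i['fx']+i['cx'],c[1]/c[2]*i['fy']+i['cy']])
E
python3 - <<'E'
from h import *
print(state())
for c in('scene','side'):
    img,d,W=cloud(c); cv2.imwrite(f'pics/{c}0.png',img); np.save(f'{c}0.npy',W)
    for n in ['socket24_center','socket32_center','socket40_center','socket48_center','seat_red','seat_a','seat_c','driver','shell']:
        r=nets.boxes_of(c,n)
        print(c,n,[(np.round(x['xy']).tolist(),round(x['p'],2),np.round(W[int(x['xy'][1]),int(x['xy'][0])],3).tolist()) for x in r[:5]])
E
```

```text
{'clock': 0.0, 'joint_pos': array([-1.51168771e+00,  1.04639670e-01,  9.64488230e-02,  1.56390273e+00,
        1.07979516e-05,  1.35310804e+00]), 'dq': array([ 0.00119699,  0.00041457, -0.00100429,  0.00073765, -0.00104159,
       -0.00157834]), 'joint_efforts': array([ 4.52125587e-04, -5.56931341e+01,  5.03648257e+01,  1.71596487e-02,
       -3.07850823e-04, -4.87505886e-06]), 'tcp_pos': array([ 0.16396428, -0.57681112,  0.23054599]), 'tool_rot': array([-6.46159472e-04,  9.90438003e-01,  1.37957024e-01,  5.67575046e-05]), 'wrist_force': array([0.17989078, 0.34651069, 0.20092492]), 'torque': array([-0.03634553, -0.01081791,  0.00191482]), 'gripper_width': 1.0013668846982302}
scene socket24_center [([292.0, 184.0], 0.48, [0.476, 0.074, 0.036])]
scene socket32_center [([230.0, 210.0], 0.58, [0.473, -0.112, 0.045])]
scene socket40_center [([152.0, 230.0], 0.76, [0.431, -0.299, 0.051]), ([177.0, 247.0], 0.75, [0.509, -0.274, 0.052]), ([180.0, 275.0], 0.73, [0.59, -0.307, 0.063]), ([206.0, 223.0], 0.58, [0.491, -0.188, 0.058]), ([262.0, 266.0], 0.45, [0.642, -0.134, 0.018])]
scene socket4
[... 1092 characters left out ...]
[0.645, 0.116, 0.015])]
side seat_red [([222.0, 227.0], 0.82, [0.637, 0.126, 0.014])]
side seat_a [([245.0, 212.0], 0.86, [0.634, 0.049, 0.012]), ([292.0, 179.0], 0.67, [0.634, -0.131, 0.013]), ([288.0, 250.0], 0.65, [0.462, 0.089, 0.032]), ([270.0, 196.0], 0.54, [0.634, -0.038, 0.013]), ([237.0, 275.0], 0.33, [0.474, 0.23, 0.06])]
side seat_c [([245.0, 212.0], 0.86, [0.634, 0.049, 0.012]), ([292.0, 179.0], 0.67, [0.634, -0.131, 0.013]), ([288.0, 250.0], 0.65, [0.462, 0.089, 0.032]), ([270.0, 196.0], 0.54, [0.634, -0.038, 0.013]), ([237.0, 275.0], 0.33, [0.474, 0.23, 0.06])]
side driver [([138.0, 322.0], 0.64, [0.548, 0.414, 0.032])]
side shell [([357.0, 138.0], 0.75, [0.615, -0.41, 0.022])]
```

View pics/scene0.png

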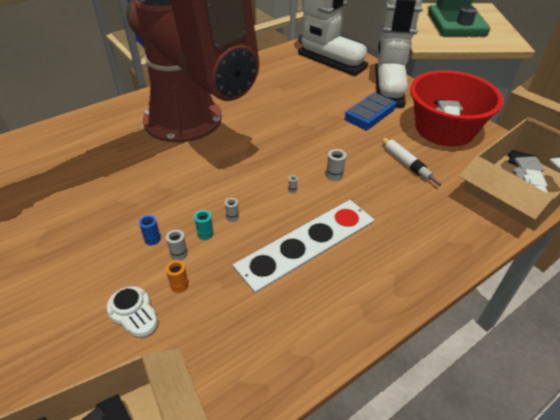

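View pics/side0.png

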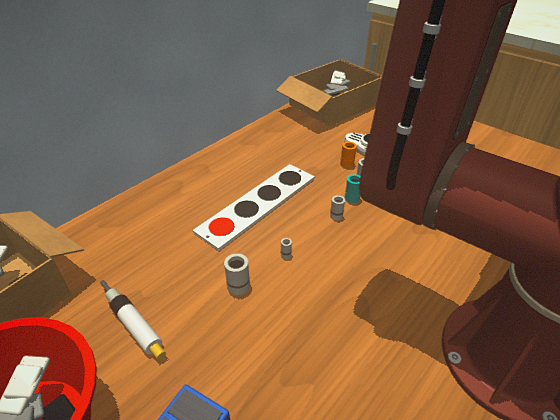

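The steel sockets show in the scene view: 48 mm at (336,163), 24 mm at (293,184), 32 mm at (231,208) and 40 mm at (177,242). Blue, teal and orange look-alikes stand around the 40 mm one. The red seat is the +y end of the bar. Next I'll fit the socket axes and seat centres.

```bash
cat >> h.py <<'E'
from scipy.optimize import least_squares
def axis(W,c,D,h,zmin=0.015):
    P=W.reshape(-1,3); r=D/2
    for k in range(3):
        m=(np.hypot(P[:,0]-c[0],P[:,1]-c[1])<r+(.012 if k==0 else .006))&(P[:,2]>zmin)&(P[:,2]<h+.008)
        Q=P[m]
        side=Q[(Q[:,2]<h-.006)]
        side=side[np.hypot(side[:,0]-c[0],side[:,1]-c[1])>r-.008]
        s=least_squares(lambda p:np.hypot(side[:,0]-p[0],side[:,1]-p[1])-r,c,loss='soft_l1',f_scale=.001)
        c=s.x
    return c,len(side),np.sqrt(np.mean(s.fun**2))
E
python3 - <<'E'
from h import *
S={24:(.47,.08,.044),32:(.466,-.1,.054),40:(.505,-.262,.064),48:(.485,.21,.074),'blue':(.435,-.3,.064),'teal':(.485,-.18,.064),'orange':(.585,-.30,.064)}
for c in('scene','side'):
    W=np.load(f'{c}0.npy'); img=cv2.imread(f'pics/{c}0.png')
    for k,(x,y,h) in S.items():
        D=(k if isinstance(k,int) else 40)/1000
        r=axis(W,(x,y),D,h); 
        P=W.reshape(-1,3); m=(np.hypot(P[:,0]-r[0][0],P[:,1]-r[0][1])<D/2+.006)&(P[:,2]>h-.005)&(P[:,2]<h+.008)
        q=P[m]; print(c,k,np.round(r[0],4),r[1],round(r[2],4),'top',len(q),np.round((q[:,:2].min(0)+q[:,:2].max(0))/2,4) if len(q) else '')
    hsv=cv2.cvtColor(img,cv2.COLOR_BGR2HSV)
    z=(abs(W[...,2]-.015)<.012)&(W[...,0]>.58)&(W[...,0]<.7)&(abs(W[...,1])<.2)
    red=z&(hsv[...,1]>180)&((hsv[...,0]<6)|(hsv[...,0]>174))
    blk=z&(hsv[...,2]<80)
    for nm,m in(('red',red),('blk',blk)):
        n,l,st,ce=cv2.connectedComponentsWithStats(m.astype(np.uint8))
        i=camera_info(c); R=np.array(i['R']); o=-R.T@i['t']
        for j in range(1,n):
            if st[j,4]>80:
                d=R.T@np.array([(ce[j,0]-i['cx'])/i['fx'],(ce[j,1]-i['cy'])/i['fy'],1]); X=o+d*(.015-o[2])/d[2]
                print(c,nm,st[j,4],np.round(X[:2],4),np.round(np.nanmean(W[l==j],0),4))
E
```

```text
scene 24 [0.4695 0.0823] 71 0.0017 top 40 [0.4685 0.0799]
scene 32 [ 0.4616 -0.1015] 143 0.0022 top 80 [ 0.4623 -0.102 ]
scene 40 [ 0.4906 -0.2659] 262 0.0026 top 131 [ 0.4899 -0.2667]
scene 48 [0.4869 0.2148] 282 0.0021 top 125 [0.4872 0.2142]
scene blue [ 0.413 -0.296] 225 0.0038 top 134 [ 0.4121 -0.2963]
scene teal [ 0.4713 -0.1846] 240 0.0023 top 122 [ 0.4731 -0.1854]
scene orange [ 0.5706 -0.3057] 273 0.0026 top 166 [ 0.5718 -0.3058]
scene red 276 [0.6381 0.1214] [0.6379 0.1216 0.0149]
scene blk 317 [0.6392 0.0365] [0.6389 0.0368 0.0148]
scene blk 356 [ 0.6402 -0.0483] [ 0.6399 -0.0481  0.0148]
scene blk 400 [ 0.6412 -0.1331] [ 0.641  -0.1329  0.0149]
side 24 [0.4722 0.0827] 97 0.0022 top 56 [0.472  0.0831]
side 32 [ 0.4652 -0.1009] 155 0.0022 top 77 [ 0.4651 -0.1001]
side 40 [ 0.4916 -0.2644] 43 0.0015 top 31 [ 0.5041 -0.2601]
side 48 [0.4906 0.2146] 430 0.0022 top 230 [0.4903 0.2156]
side blue [ 0.435 -0.3  ] 0 nan top 0 
side teal [ 0.4748 -0.1843] 205 0.0022 top 79 [ 0.4756 -0.1825]
side orange [ 0.5742 -0.3051] 192 0.002 top 82 [ 0.5736 -0.303 ]
side red 330 [0.6386 0.1245] [0.6393 0.1239 0.0144]
side blk 198 [ 0.6417 -0.1298] [ 0.6421 -0.1302  0.0147]
side blk 182 [ 0.6411 -0.0447] [ 0.6417 -0.0453  0.0145]
side blk 161 [0.6396 0.0394] [0.6404 0.0386 0.0143]
  return _methods._mean(a, axis=axis, dtype=dtype,
  ret = ret.dtype.type(ret / rcount)
```

```bash
python3 -m crank '[[[5,5,-2,0.1,6.4],[10,10,-4,0.2,6.4],[15,14,-6,0.3,6.4],[20,19,-7,0.385,6.4],[25,24,-9,0.385,6.4],[29,28,-10,0.385,6.4],[32.7,31.2,-10,0.385,6.4],[32.7,31.2,-10,0.385,6.4],[32.7,31.2,-10,0.385,6.4],[32.7,31.2,-10,0.385,6.4]]]' 50
python3 - <<'E'
from h import *
img,d=camera('wrist'); X=np.array([.491,-.265,.064]); p=proj('wrist',X).astype(int)
cv2.drawMarker(img,tuple(int(a) for a in p),(255,0,255)); cv2.imwrite('pics/w1.png',img); print(p,state()['tcp_pos'])
E
```

```text
clock: 2.25
tcp_pos: [0.4906, -0.2657, 0.1314]
tool_rot: [0.0, 0.946, 0.325, -0.0]
wrist_force: [-0.4, -0.1, -0.6]
gripper_width: 0.751
[276 219] [ 0.49041464 -0.26603827  0.13149309]
```

View pics/w1.png

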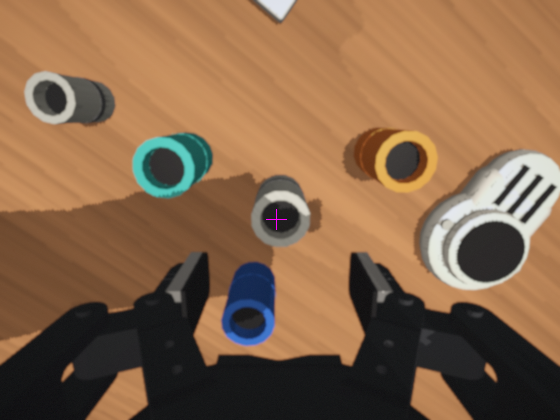

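The steel 40 mm socket's ring is at (280,217), 4 px from its predicted mark at (276,219). The fingers straddle it clear of the teal, blue and orange ones, so I'm descending and gripping.

```bash
python3 -m crank '[[[0,0,-4,0,6.4],[0,0,-8,0,6.4],[0.1,0.1,-10.5,0,6.4],[0.1,0.1,-11.4,0,6.4],[0.1,0.1,-11.4,0,6.4],[0.1,0.1,-11.4,0,3.2],[0.1,0.1,-11.4,0,3.2],[0.1,0.1,-11.4,0,3.2],[0.1,0.1,-11.4,0,3.2],[0.1,0.1,-11.4,0,3.2]]]' 50
python3 -m crank '[[[0,0,1,0,3.2],[0,0,5,0,3.2],[0,0,9,0,3.2],[2,3,9,0.15,3.2],[4,6,9,0.3,3.2],[6,9,9,0.45,3.2],[8,12,9,0.6,3.2],[11,16,9,0.75,3.2],[13,19,9,0.91,3.2],[15,21.9,9,0.91,3.2]]]' 50
python3 -c "from h import *; print(state())"
```

```text
clock: 3.55
tcp_pos: [0.4922, -0.266, 0.0192]
tool_rot: [0.001, 0.946, 0.324, 0.0]
wrist_force: [-1.4, -1.2, 6.9]
gripper_width: 0.456
clock: 4.8
tcp_pos: [0.6428, -0.0456, 0.1097]
tool_rot: [0.001, 0.706, 0.708, 0.001]
wrist_force: [0.9, -0.2, -2.6]
gripper_width: 0.456
{'clock': 4.8, 'joint_pos': array([-2.73601615e-01,  2.46366955e-01,  3.40109884e-02,  1.35550116e+00,
        6.15297286e-04,  1.29443456e+00]), 'dq': array([ 0.42831683,  0.41230429,  0.47028469,  0.05420791, -0.00364695,
        0.49095225]), 'joint_efforts': array([-2.16749579e+00, -6.74477434e+01,  4.84740794e+01,  2.19921651e-02,
        8.93351622e-02, -1.74329583e+00]), 'tcp_pos': array([ 0.64280415, -0.04559557,  0.10967804]), 'tool_rot': array([0.00113199, 0.70612913, 0.70808149, 0.00098639]), 'wrist_force': array([ 0.90439421, -0.20286447, -2.56090776]), 'torque': array([-0.02718635,  0.02442323,  0.01060732]), 'gripper_width': 0.4555768812181949}
```

```bash
python3 -m crank '[[[-0.2,-0.1,-2,0,3.2],[-0.2,-0.1,-4.5,0,3.2],[-0.2,-0.1,-6.2,0,3.2],[-0.2,-0.1,-7.0,0,3.2],[-0.2,-0.1,-7.4,0,3.2],[-0.2,-0.1,-7.4,0,3.2],[-0.2,-0.1,-7.4,0,3.2],[-0.2,-0.1,-7.4,0,5.5],[-0.2,-0.1,-7.4,0,6.4],[-0.2,-0.1,-7.4,0,6.4]]]' 50

```

```text
clock: 6.05
tcp_pos: [0.641, -0.0466, 0.036]
tool_rot: [0.001, 0.706, 0.708, 0.001]
wrist_force: [-0.1, -0.8, 1.0]
gripper_width: 0.75
```

```bash
python3 -m crank '[[[0,0,4,0,6.4],[0,0,8,0,7.4],[-1,1,10,0,7.8],[-4,6,10,0,7.8],[-7,11,10,0,7.8],[-9,16,10,0,7.8],[-12,21,10,0,7.8],[-15.2,26.1,10,0,7.8],[-15.2,26.1,10,0,7.8],[-15.2,26.1,10,0,7.8]]]' 60
python3 - <<'E'
from h import *
img,d,W=cloud('scene'); cv2.imwrite('pics/s1.png',cv2.resize(img[120:330,80:430],None,fx=2,fy=2))
print(axis(W,(.6405,-.0465),.04,.079,.025), state()['tcp_pos'])
E
```

```text
clock: 7.3
tcp_pos: [0.4893, 0.2144, 0.1363]
tool_rot: [0.002, 0.706, 0.708, 0.001]
wrist_force: [0.2, -1.0, -0.1]
gripper_width: 0.915
(array([ 0.63961409, -0.04680995]), 270, np.float64(0.0023778194782191927)) [0.48955877 0.21385335 0.13617612]
```

View pics/s1.png

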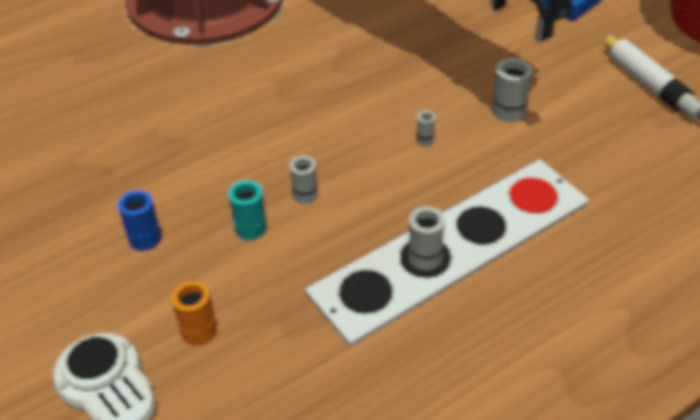

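The 40 mm socket stands centred on the third seat from red, at crop position (427,250). The fit puts it at (0.640, −0.047). Next is the 48 mm.

```bash
python3 -m crank '[[[0,0.05,-4,0,7.8],[0,0.05,-8,0,7.8],[0,0.05,-10.6,0,7.8],[0,0.05,-11.5,0,7.8],[0,0.05,-11.5,0,7.8],[0,0.05,-11.5,0,4],[0,0.05,-11.5,0,4],[0,0.05,-11.5,0,4],[0,0.05,-11.5,0,4],[0,0.05,-11.5,0,4]]]' 60
python3 -m crank '[[[0,0,1,0,4],[0,0,5,0,4],[0,0,9,0,4],[1,-2,11.5,0,4],[3,-7,11.5,0,4],[5,-12,11.5,0,4],[7,-17,11.5,0,4],[10,-22,11.5,0,4],[12,-27,11.5,0,4],[14,-31,11.5,0,4]]]' 60
```

```text
clock: 8.6
tcp_pos: [0.4904, 0.2145, 0.0228]
tool_rot: [0.002, 0.706, 0.708, 0.002]
wrist_force: [-1.2, -0.8, 6.0]
gripper_width: 0.55
clock: 9.85
tcp_pos: [0.6308, -0.0976, 0.1382]
tool_rot: [0.002, 0.707, 0.708, 0.002]
wrist_force: [0.5, 0.4, -3.5]
gripper_width: 0.55
```

```bash
python3 -m crank '[[[1.05,-3.4,0,0,4],[1.05,-3.4,0,0,4],[1.05,-3.4,-4,0,4],[1.05,-3.4,-7.5,0,4],[1.05,-3.4,-9,0,4],[1.05,-3.4,-9.9,0,4],[1.05,-3.4,-9.9,0,4],[1.05,-3.4,-9.9,0,5.5],[1.05,-3.4,-9.9,0,7.4],[1.05,-3.4,-9.9,0,7.6]]]' 60

```

```text
clock: 11.1
tcp_pos: [0.642, -0.1319, 0.0402]
tool_rot: [0.003, 0.707, 0.708, 0.002]
wrist_force: [0.3, 0.7, -0.4]
gripper_width: 0.89
```

```bash
python3 -m crank '[[[0,0,4,0,7.6],[0,0,8,0,7.6],[-1,0,10,0,6],[-6,1,10,0,6],[-11,2,10,0,6],[-16,3,10,0,6],[-17.85,3.1,10,0,6],[-17.85,3.1,10,0,6],[-17.85,3.1,10,0,6],[-17.85,3.1,10,0,6]]]' 45
python3 - <<'E'
from h import *
img,d,W=cloud('scene'); a=cv2.resize(img[120:330,80:430],None,fx=2,fy=2)
i2,d=camera('wrist'); p=proj('wrist',np.array([.4635,-.101,.054])); cv2.drawMarker(i2,tuple(int(v) for v in p),(255,0,255))
cv2.imwrite('pics/s2.png',np.vstack([a[100:400,:560],cv2.resize(i2,(400,300))if 0 else i2[100:380]]))
print(axis(W,(.6405,-.0465),.04,.079,.025),axis(W,(.6415,-.1315),.048,.089,.025), state()['tcp_pos'])
E
```

```text
clock: 12.35
tcp_pos: [0.4639, -0.101, 0.1401]
tool_rot: [0.003, 0.706, 0.708, 0.002]
wrist_force: [-0.4, 0.3, -0.0]
gripper_width: 0.705
(array([ 0.63947926, -0.04664223]), 266, np.float64(0.002278409877306327)) (array([ 0.64006395, -0.1314152 ]), 390, np.float64(0.001938255143239272)) [ 0.46377657 -0.10093362  0.14000709]
```

View pics/s2.png

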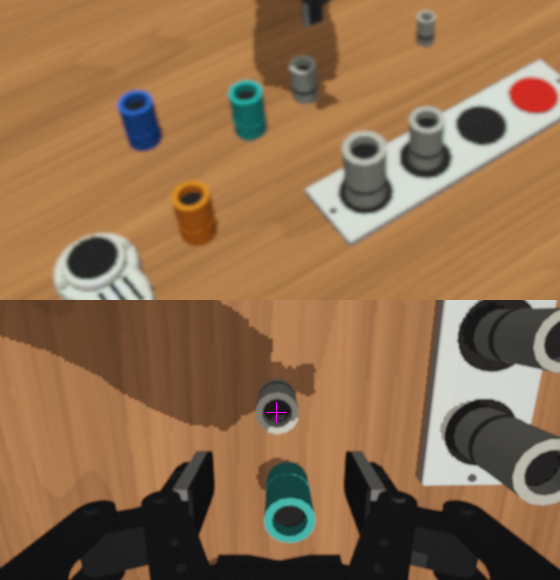

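Both placed sockets fit within 2 mm of their seat centres. The wrist mark lies on the 32 mm socket's ring (277,411 in the composite), so I'm gripping it.

```bash
python3 -m crank '[[[0,0,-4,0,6],[0,0,-8,0,6],[0,0,-11.5,0,6],[0,0,-12.6,0,6],[0,0,-12.6,0,6],[0,0,-12.6,0,2.4],[0,0,-12.6,0,2.4],[0,0,-12.6,0,2.4],[0,0,-12.6,0,2.4],[0,0,-12.6,0,2.4]]]' 45
python3 -m crank '[[[0,0,1,0,2.4],[0,0,5,0,2.4],[0,0,9.5,0,2.4],[3,2,10,0,2.4],[7,5,10,0,2.4],[11,8,10,0,2.4],[15,11,10,0,2.4],[17.6,13.9,10,0,2.4],[17.6,13.9,10,0,2.4],[17.6,13.9,10,0,2.4]]]' 45
```

```text
clock: 13.7
tcp_pos: [0.4647, -0.1015, 0.0157]
tool_rot: [0.004, 0.706, 0.708, 0.002]
wrist_force: [-1.0, 0.6, 5.0]
gripper_width: 0.36
clock: 14.95
tcp_pos: [0.6405, 0.0373, 0.1162]
tool_rot: [0.004, 0.706, 0.708, 0.002]
wrist_force: [0.6, -1.4, -3.6]
gripper_width: 0.358
```

```bash
python3 -m crank '[[[-0.1,0.1,-3,0,2.4],[-0.1,0.1,-6,0,2.4],[-0.1,0.1,-7.8,0,2.4],[-0.1,0.1,-8.6,0,2.4],[-0.1,0.1,-8.6,0,2.4],[-0.1,0.1,-8.6,0,2.4],[-0.1,0.1,-8.6,0,3.5],[-0.1,0.1,-8.6,0,5],[-0.1,0.1,-8.6,0,5.6],[-0.1,0.1,-8.6,0,5.6]]]' 40
python3 -m crank '[[[0,0,4,0,5.6],[0,0,8,0,5.6],[-1,0,10,0,5],[-5,1,10,0,5],[-9,2,10,0,5],[-13,3,10,0,5],[-16.9,4.45,10,0,5],[-16.9,4.45,10,0,5],[-16.9,4.45,10,0,5],[-16.9,4.45,10,0,5]]]' 40
python3 - <<'E'
from h import *
img,d,W=cloud('scene'); a=cv2.resize(img[120:330,80:430],None,fx=2,fy=2)
i2,d=camera('wrist'); p=proj('wrist',np.array([.471,.0825,.044])); cv2.drawMarker(i2,tuple(int(v) for v in p),(255,0,255))
cv2.imwrite('pics/s3.png',np.vstack([a[60:360,140:],i2[100:380]]))
print(axis(W,(.6395,.038),.032,.069,.025), state()['tcp_pos'])
E
```

```text
clock: 16.2
tcp_pos: [0.6396, 0.0383, 0.0302]
tool_rot: [0.004, 0.706, 0.708, 0.002]
wrist_force: [0.2, 0.2, -0.3]
gripper_width: 0.656
clock: 17.45
tcp_pos: [0.4711, 0.0825, 0.1301]
tool_rot: [0.004, 0.707, 0.708, 0.002]
wrist_force: [-0.3, 0.5, -0.5]
gripper_width: 0.584
(array([0.6384722 , 0.03840422]), 172, np.float64(0.002383148371401651)) [0.47099779 0.08252606 0.1300154 ]
```

View pics/s3.png

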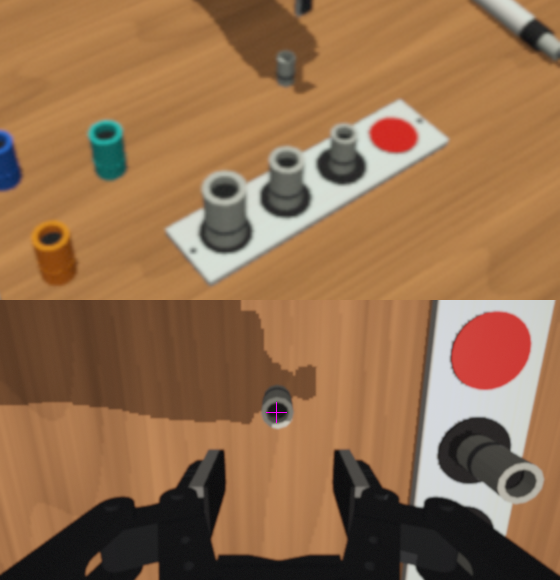

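The 32 mm socket stands on the second seat. The wrist mark sits on the 24 mm ring (277,411), so I'm gripping that one.

```bash
python3 -m crank '[[[0,0,-4,0,5],[0,0,-8,0,5],[0,0,-11,0,5],[0,0,-11.9,0,5],[0,0,-11.9,0,5],[0,0,-11.9,0,1.6],[0,0,-11.9,0,1.6],[0,0,-11.9,0,1.6],[0,0,-11.9,0,1.6],[0,0,-11.9,0,1.6]]]' 35
python3 -m crank '[[[0,0,1,0,1.6],[0,0,5,0,1.6],[0,0,9.5,0,1.6],[3,1,10,0,1.6],[7,2,10,0,1.6],[11,3,10,0,1.6],[15,4,10,0,1.6],[16.75,4.05,10,0,1.6],[16.75,4.05,10,0,1.6],[16.75,4.05,10,0,1.6]]]' 35
```

```text
clock: 18.8
tcp_pos: [0.4721, 0.0824, 0.0126]
tool_rot: [0.005, 0.707, 0.708, 0.003]
wrist_force: [-1.2, 0.6, 6.8]
gripper_width: 0.272
clock: 20.05
tcp_pos: [0.639, 0.1229, 0.1129]
tool_rot: [0.005, 0.706, 0.708, 0.003]
wrist_force: [0.1, -0.1, -1.6]
gripper_width: 0.268
```

```bash
python3 -m crank '[[[0,0,-3,0,1.6],[0,0,-6,0,1.6],[0,0,-7.7,0,1.6],[0,0,-8.55,0,1.6],[0,0,-8.55,0,1.6],[0,0,-8.55,0,1.6],[0,0,-8.55,0,3],[0,0,-8.55,0,4.5],[0,0,-8.55,0,5],[0,0,-8.55,0,5]]]' 35
python3 -m crank '[[[0,0,4,0,5],[0,0,8,0,5],[-1,0,12,0,5],[-5,0,14,0,5],[-9,0,14,0,5],[-13,0,14,0,5],[-16,0,14,0,5],[-16,0,14,0,5],[-16,0,14,0,5],[-16,0,14,0,5]]]' 35
python3 - <<'E'
from h import *
S={24:(.6385,.123,.059),32:(.6395,.038,.069),40:(.6405,-.0465,.079),48:(.6415,-.1315,.089)}
for c in('scene','side'):
    img,d,W=cloud(c); cv2.imwrite(f'pics/f_{c}.png',img); P=W.reshape(-1,3)
    for k,(x,y,h) in S.items():
        r=axis(W,(x,y),k/1000,h,.025); m=np.hypot(P[:,0]-x,P[:,1]-y)<k/2000+.004
        print(c,k,np.round(r[0],4),'off mm',np.round((r[0]-[x,y])*1e3,1),'ztop',np.round(np.nanpercentile(P[m][:,2],95),4),'exp',h)
    for n in('driver','shell'): print(n,[(np.round(x['xy']).tolist(),round(x['p'],2)) for x in nets.boxes_of(c,n)[:1]])
a=cv2.imread('pics/f_scene.png')
cv2.imwrite('pics/f.png',cv2.resize(a[110:350,80:450],None,fx=2,fy=2))
E
```

```text
clock: 21.3
tcp_pos: [0.639, 0.1229, 0.0274]
tool_rot: [0.005, 0.706, 0.708, 0.003]
wrist_force: [-0.5, 0.1, -0.0]
gripper_width: 0.58
clock: 22.55
tcp_pos: [0.4797, 0.1228, 0.1674]
tool_rot: [0.005, 0.707, 0.708, 0.003]
wrist_force: [0.5, -0.2, -0.2]
gripper_width: 0.586
scene 24 [0.6379 0.1225] off mm [-0.6 -0.5] ztop 0.0595 exp 0.059
scene 32 [0.6385 0.0381] off mm [-1.   0.1] ztop 0.0699 exp 0.069
scene 40 [ 0.6395 -0.0467] off mm [-1.  -0.2] ztop 0.0797 exp 0.079
scene 48 [ 0.64   -0.1313] off mm [-1.5  0.2] ztop 0.0898 exp 0.089
driver [([407.0, 157.0], 0.94)]
shell [([133.0, 315.0], 0.76)]
side 24 [0.6412 0.1234] off mm [2.7 0.4] ztop 0.059 exp 0.059
side 32 [0.6421 0.0387] off mm [2.6 0.7] ztop 0.0686 exp 0.069
side 40 [ 0.6435 -0.0463] off mm [3.  0.2] ztop 0.0667 exp 0.079
side 48 [ 0.6444 -0.129 ] off mm [2.9 2.5] ztop 0.0891 exp 0.089
driver [([135.0, 321.0], 0.73)]
shell [([364.0, 140.0], 0.56)]
```

View pics/f.png

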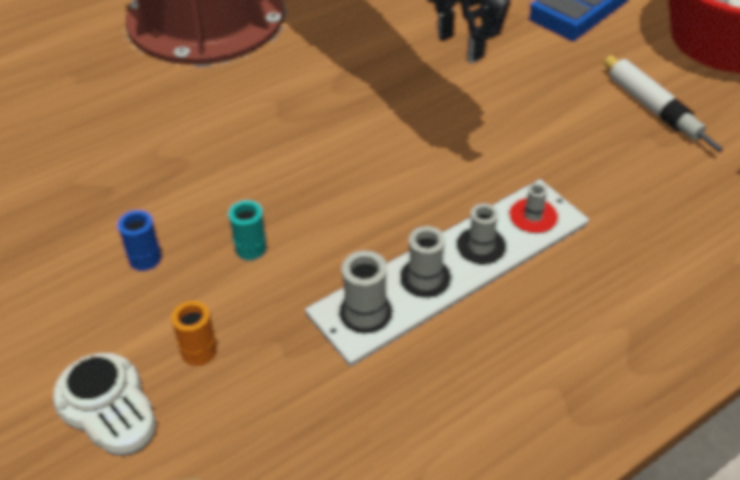

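All four sockets stand upright on their seats, running from the 48 mm at crop (365,290) to the 24 mm on red at (536,203). The arm is clear, so I'm handing in.

```bash
python3 -c "from rig import hand_in; print(hand_in())"
```

```text
the job is handed in; nothing more can be done
None
```

I placed the four steel sockets on the bar in size order: 24 mm on the red seat, then 32, 40 and 48 mm on the seats after it. The job was handed in at about 23 s of the 99 s allowed; the hand-in gives no verdict.

- **Position:** each socket fits within about 1.5 mm of its seat centre in the scene camera and within about 4 mm in the side camera, against the 12 mm limit. The two cameras disagree by 3–4 mm in x, as they did at the start.
- **Height:** all four top heights match within 1 mm in both cameras, except the 40 mm socket in the side view. That reading was 67 mm instead of 79 mm, probably because something blocked the view. The scene view gave 80 mm, and in the picture the socket stands upright.
- **Upright and clear:** I judged uprightness from the picture, not from a measured angle. The gripper is open and well away from everything.
- **Bystanders:** the arm did not go near the air screwdriver or the boot guard. The network detections of both moved by only a few pixels. The blue, teal and orange look-alikes were left where they were.

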